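# Hang the lacquered bracket level on the drying stand

### The arm

A 6-joint arm with a two-finger parallel gripper is mounted at the origin on a cart in front of the work surface, level with it; the furniture and walls round the work are solid. World frame = base frame: x ahead of the robot, y to its left, z up, the work surface at z = 0. Lengths are in m, angles in rad, forces in N, time in s.
With the tool pointing down it reaches from about 0.25 to 0.725 m from the base axis. Payload 4 kg.
Tool frame: the origin (TCP) lies between the finger pads; the fingertips stand 11 mm ahead of it and the grasp point (between the pads) lies 8 mm behind it (bot.tip_extent is the distance from the TCP to the fingertips, in m); z points along the fingers, y is the line along which they close (so a half turn about z gives the same grasp; the last joint's range is limited). The gripper opens to 85 mm and grips with 20 to 120 N. Pads are 22 mm wide; open, the fingers measure 114 mm over their backs; the gripper's body (76 mm by 85 mm) begins 54 mm behind the grasp point. The pads swing forward as they close: fully open they stand 13 mm farther back than shut.
Start: joints at [1.204, 0.241, 0.005, 1.335, 0, 1.571], TCP at [0.179, 0.467, 0.242] pointing down, gripper open.
Joint ranges: [-2.72, 2.72], [-1.05, 1.87], [-1.09, 1.28], [-1.99, 2.15], [-1.42, 1.44], [-3.14, 3.14]. Speed limits (rad/s): [2.79, 2.79, 3.14, 3.14, 3.14, 3.14].

### API

Orientations are given as a unit quaternion [x, y, z, w].
In Python, from workcell import bot gives the robot as it stands. The module is installed in compiled form; this text tells all that it offers.
- The arm moves only by the tool drive_tool, never from a script. Its argument "rows" is a list of rows, each an object of numbers: "dx", "dy", "dz": the shift along the tool's x, y, z in units of 50 mm (1.0 is 50 mm); "wx", "wy", "wz": the turn, a rotation vector about the tool's x, y, z in units of 5 degrees (1.0 is 5 degrees); "hand": the finger opening in mm, from 0 to 85.4. A call has 1 to 20 rows; each row is the pose to reach, as a shift and turn from the pose commanded when the call began, along the tool's axes at that moment; what a row does not reach only later rows make up. A row lasts 1/10 s, in which the tool goes at most 50 mm and 8.59 degrees, less where a joint would pass 70% of its speed; a pose out of reach is approached as far as the arm can. A call with a gripper value outside its range is refused whole. The fingers move at their own pace and stop on an object; the grip force is fixed at half the most. Time passes only in rows, so rows that repeat a pose let the fingers close. It gives the time, the measured TCP pose, the force, the opening and the grip force at its end, in the units of the state.
- bot.get_obs(): the state, without advancing time (a new reading comes with each control period).
- bot.camera(name): name is "side" or "top" or "wrist"; returns the picture (400x640x3 uint8, red, green, blue); there is no depth.
- bot.get_calibration(name): a dict with "vfov" (degrees; the focal length in pixels is half the picture's height over the tangent of half this angle, whatever the lens; pixels are square), "cx", "cy" (the principal point, pixels), "origin" and "rotation" of the camera in the world; the wrist camera has in their place "mount" (4x4, takes a point from camera to tool coordinates, whose origin is the TCP and whose axes are the flange's). Camera axes: x right, y up, looking along -z (the intrinsics and any distortion apply to the point x, -y, -z); pixel columns grow to the right and rows downward; lengths in m; the calibration is good to about 2 mm. A picture is of the moment at which its call begins: read the wrist's pose just before it. get_calibration takes no time and is no camera call.
- bot.job_done(): hands the job in; it is judged then, once.
Trained networks look in the newest picture that a camera, given by its name, has taken for a name from the list of things; names that differ only in an ending like _2 or _b are one class to them, and where a whole thing is asked for, a point or a joint stands for the part that bears it (a point fixed in the world has none). Each returns a list of dicts, best first, with "score" (0 to 1); they miss things now and then, are a little off and sometimes report something else, mostly with a low value. They report only what shows in the picture. A call takes as long as a camera call. They do not tell look-alikes from the thing itself.
- bot.look_for(camera, thing): "extent" ([centre column, centre row, width, height] in pixels, round what is visible of it).
- bot.outline_of(camera, thing): "region" (400x640 bool, what is visible of it) and "extent" ([centre column, centre row, width, height] in pixels, round what is visible of it).
The state is a dict: "clock": time; "joint_pos": joint angles; "joint_vel": joint speeds; "tau": joint torques, N m; "eef_pos": TCP position; "tool_rot": TCP orientation; "ft_force": force on the tool from outside, world axes, zero at the start; "ft_torque": the same for the moment, N m; "grip_width": finger opening in m; "grasp_force": force on a finger pad.
Only numpy, scipy, OpenCV 4.12 (cv2) and the standard library are available. Lean on these libraries where they do the work, as an engineer would, in place of code of your own. Each camera call takes 0.05 s, during which the arm holds its last target. There are 200 camera calls.

### The job

Hang the grey bracket on the pin of the drying stand so that its lacquer can dry: pick it up by its top edge, put the pin through whichever of its four holes lets it hang level, and let go of it so that it hangs still and level, foot downwards.

Things in the scene. Friction and masses are not known exactly. Their poses are not given: they have to be found in the camera images.
- bracket: Loose grey plastic bracket. Origin: middle of underside; x along its length, y through the plate, z up; both faces (+y, -y) alike. Sizes in mm: foot 160 x 44 x 8 high; on it an upright plate 160 long, 8 thick, smooth, top edge at z = 110, plain from z = 71 up to pinch. Plate and foot weigh 0.215 kg, balanced at x = 0, z = 40; with the blocks 0.38 kg (30 % more or less, same balance).
- hole_row (a point): Middle of the row of four equal round holes through the bracket's plate (bracket x = +6, z = 58 mm). Each is 26 mm in diameter, its axis along the bracket's y; their centres lie at x = -48, -12, +24 and +60 mm in the bracket's frame, all at z = 58 mm.
- steel_blocks (a point): Common centre of the two steel blocks bolted to both faces of the bracket's plate at its +x end (bracket x = +55, y = 0, z = 21 mm). Each is 34 long (x), 12 wide, 26 high, standing on the foot; together they weigh 0.165 kg (scaled like the rest).
- stand: Fixed steel drying stand. Origin: on the bench under the middle of its pin. A 7 mm rod rises at x = +50 mm and bends into a level pin along its x axis, 170 mm above the bench. The pin points to -x, towards the robot, and ends at x = -41 in a 10 mm ball; hang from x = -30 to +20. Nothing is higher than 175 mm. Foot 110 x 130 x 12 mm, x = -20 to +90.
Not all that is in view belongs to the job. Of the things shaped like the stand, the steel one is meant.

How it is judged:
By the outcome, as a careful person would: the job done as asked, in the order asked, and still so for the second after the job is handed in, with the robot touching nothing.
It also fails if it takes over 42 s, if anything falls off the work surface, if the arm or the gripper's body presses on something with over 40 N, if the wrist force passes 120 N, or if a joint passes its speed limit or range.

## Working session

There is one attempt and no reset: what is moved stays moved. The work goes in short steps, Python scripts to look and compute and a tool call to move; the robot and the scene stay as the last step left them, time stands still between calls to the robot, and variables do not carry over. Pictures are saved under pics/ and viewed, at most 10 in all, crops included, and the job is handed in when it is done.

Besides the shell and the picture viewer there is one more tool, called in YAML: its name, and indented under it one key for each argument. drive_tool: Moves the arm, as the interface text tells. Its arguments: {"type":"object","properties":{"rows":{"type":"array","items":{"type":"object","properties":{"dx":{"type":"number"},"dy":{"type":"number"},"dz":{"type":"number"},"wx":{"type":"number"},"wy":{"type":"number"},"wz":{"type":"number"},"hand":{"type":"number"}}}}},"required":["rows"]}

```bash
mkdir -p pics
cat > h.py <<'E'
import numpy as np, cv2
from workcell import bot
from scipy.spatial.transform import Rotation as R
def cam(name):
    c=bot.get_calibration(name); f=200/np.tan(np.radians(c['vfov']/2))
    if 'mount' in c:
        o=bot.get_obs(); T=np.eye(4);T[:3,:3]=R.from_quat(o['tool_rot']).as_matrix();T[:3,3]=o['eef_pos']
        M=T@np.array(c['mount']); return f,c,M[:3,3],M[:3,:3]
    return f,c,np.array(c['origin']),np.array(c['rotation'])
def und(C,uv):
    f,c,o,r=C;K=np.array([[f,0,c['cx']],[0,f,c['cy']],[0,0,1]])
    d=c.get('distortion',None)
    return cv2.undistortPoints(np.array(uv,float).reshape(-1,1,2),K,None if d is None else np.array(d,float)).reshape(-1,2)
def ray(C,uv):
    p=und(C,[uv])[0]; d=C[3]@np.array([p[0],-p[1],-1]); return C[2],d/np.linalg.norm(d)
def onz(C,uv,z):
    o,d=ray(C,uv); return o+d*(z-o[2])/d[2]
def proj(C,P):
    f,c,o,r=C; q=(np.array(P,float).reshape(-1,3)-o)@r; q=q*[1,-1,-1]
    K=np.array([[f,0,c['cx']],[0,f,c['cy']],[0,0,1]]);d=c.get('distortion',None)
    return cv2.projectPoints(q,np.zeros(3),np.zeros(3),K,None if d is None else np.array(d,float))[0].reshape(-1,2)
def shot(name,fn):
    C=cam(name); im=bot.camera(name); cv2.imwrite('pics/'+fn,im[:,:,::-1]); return C,im
E
python3 - <<'E'
from h import *
for n in('top','side'):
    C,im=shot(n,n+'0.png'); print(n,{k:(np.round(v,3).tolist() if not isinstance(v,str) else v) for k,v in C[1].items()})
    for t in('bracket','stand','hole_row','steel_blocks'):
        print(t,[(round(r['score'],2),np.round(r['extent']).tolist()) for r in bot.look_for(n,t)])
print(bot.get_calibration('wrist'))
print(bot.get_obs())
a=cv2.imread('pics/top0.png');b=cv2.imread('pics/side0.png')
E
```

```text
top {'vfov': 48.712, 'cx': 320.373, 'cy': 201.418, 'origin': [0.252, 0.167, 1.633], 'rotation': [-0.038, 0.043, 0.713, -0.699]}
bracket [(0.97, [392.0, 183.0, 45.0, 27.0])]
stand [(0.74, [210.0, 225.0, 41.0, 39.0]), (0.7, [308.0, 182.0, 34.0, 33.0])]
hole_row []
steel_blocks [(0.62, [395.0, 184.0, 47.0, 32.0])]
side {'vfov': 50.685, 'cx': 312.414, 'cy': 204.727, 'origin': [0.005, -0.772, 0.66], 'rotation': [0.488, -0.104, -0.177, 0.848]}
bracket [(0.58, [388.0, 256.0, 19.0, 75.0])]
stand [(0.98, [255.0, 152.0, 47.0, 55.0])]
hole_row [(0.66, [395.0, 258.0, 25.0, 77.0])]
steel_blocks [(0.73, [391.0, 258.0, 24.0, 84.0]), (0.6, [340.0, 194.0, 47.0, 68.0])]
{'vfov': 70.27427138393928, 'cx': 318.3376581063245, 'cy': 203.6410477562111, 'mount': array([[-7.61957048e-04,  9.61079830e-01,  2.76269758e-01,
         6.98210324e-02],
       [ 9.99999710e-01,  7.28902464e-04,  2.22331142e-04,
         5.11180906e-04],
       [ 1.23042687e-05,  2.76269847e-01, -9.61080107e-01,
        -1.31514776e-01],
       [ 0.00000000e+00,  0.00000000e+00,  0.00000000e+00,
         1.00000000e+00]])}
{'clock': 0.5, 'joint_pos': array([1.20401762e+00, 2.40625070e-01, 4.96872946e-03, 1.33521737e+00,
       5.98607231e-06, 1.57079564e+00]), 'joint_vel': array([-6.08093756e-05, -8.50727682e-05,  1.37422478e-03,  3.04651667e-04,
       -4.00170230e-04, -6.49479916e-04]), 'tau': array([-8.16121860e-05, -3.71858561e+01,  2.52461672e+01,  2.74698737e-03,
       -1.55227383e-06, -4.36789634e-06]), 'eef_pos': array([0.17929553, 0.46672356, 0.24228197]), 'tool_rot': array([ 1.82362796e-01,  9.83231310e-01, -3.74961000e-05, -9.99862021e-06]), 'ft_force': array([ 0.31172714, -0.30886624,  0.2326267 ]), 'ft_torque': array([-0.05061335,  0.032463  , -0.00494495]), 'grasp_force': 0.0, 'grip_width': 0.08548198268305023}
```

View pics/top0.png

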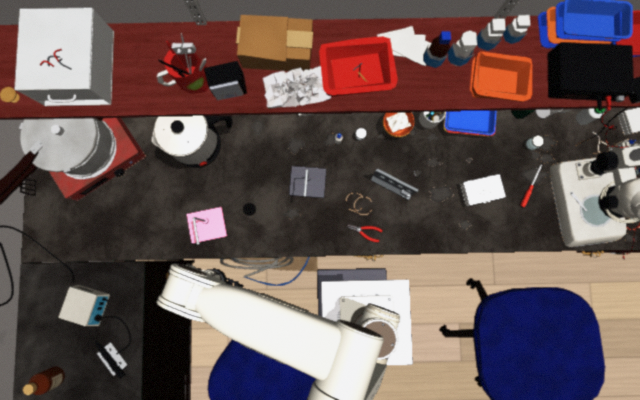

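View pics/side0.png

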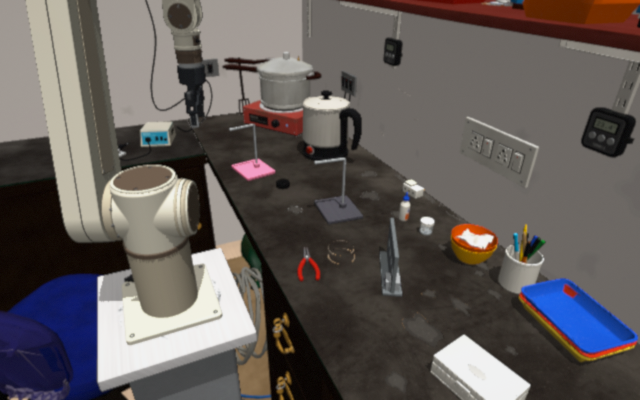

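```bash
sed -i "s/np.array(c\['rotation'\])$/R.from_quat(c['rotation']).as_matrix()/" h.py
python3 - <<'E'
from h import *
C=cam('top')
for n,uv in (('stand',(308,182)),('pink',(210,225)),('br',(392,183)),('brL',(370,171)),('brR',(416,196))): print(n,onz(C,uv,0.006 if n in('stand','pink') else 0.1).round(3))
S=cam('side')
for n,uv in (('stand',(338,209)),('brnear',(391,290)),('brfar',(385,256))): print(n,onz(S,uv,0.01).round(3))
print('ball',onz(S,(317,162),0.17),'rod',onz(S,(344,158),.17),'edge',onz(S,(392,222),.11),onz(S,(398,268),.11))
a=cv2.imread('pics/top0.png')[150:220,270:440];b=cv2.imread('pics/side0.png')[150:300,300:430]
a=cv2.resize(a,None,fx=4.6,fy=4.6,interpolation=2);b=cv2.resize(b,(int(130*1.85),int(150*1.85)),interpolation=2)
o=np.zeros((600,790,3),np.uint8);o[:a.shape[0],:a.shape[1]]=a;o[a.shape[0]:a.shape[0]+b.shape[0],:b.shape[1]]=b[:600-a.shape[0]];cv2.imwrite('pics/crop.png',o)
E
```

```text
stand [0.513 0.2   0.006]
pink [0.36  0.563 0.006]
br [ 0.489 -0.097  0.1  ]
brL [ 0.533 -0.021  0.1  ]
brR [ 0.441 -0.18   0.1  ]
stand [0.517 0.198 0.01 ]
brnear [ 0.465 -0.173  0.01 ]
brfar [ 0.521 -0.058  0.01 ]
ball [0.45230158 0.21271754 0.17      ] rod [0.53441812 0.20742331 0.17      ] edge [ 0.53030971 -0.05835509  0.11      ] [ 0.44434985 -0.21349262  0.11      ]
```

View pics/crop.png

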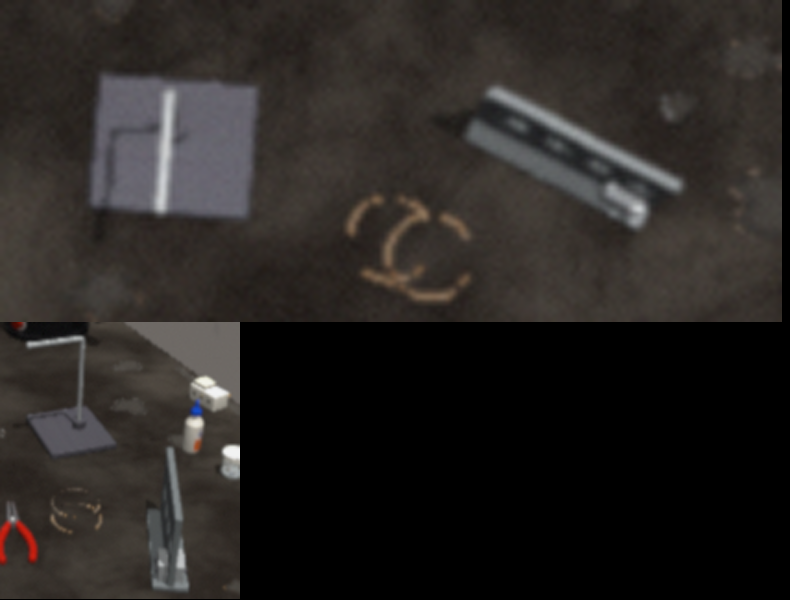

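Candidates for the stand are the grey one at top px (308,182), side px (338,190), and a pink look-alike at top (210,225), side (255,152). The grey one is steel, so I'll use it. The bracket is at top (392,183), with its blocks at the right-hand (-y) end. That puts the balance point at x≈+24, so I'll use the third hole.

Run:
```python
from h import *
C=cam('top')
a=onz(C,(377.6,169.3),.11);b=onz(C,(418.3,190.3),.11);print('edge',a,b,np.linalg.norm(a-b))
d=(b-a)/np.linalg.norm(b-a);m=(a+b)/2;g=m+.022*d
print('heading',np.degrees(np.arctan2(d[1],d[0])),'grasp',g)
p=onz(C,(306.5,169.6),.17);q=onz(C,(304.8,196),.17);print('pin bend,ball',p,q,np.linalg.norm(p-q))
f=[onz(C,(270+x/4.6,150+y/4.6),.012) for x,y in((102,74),(258,87),(247,217),(91,205))];print('foot',np.round(f,3).tolist(),np.mean(f,0))
o=bot.get_obs();Rt=R.from_quat(o['tool_rot']).as_matrix()
tgt=np.array([g[0],g[1],.25]);tgt[:2]-=0*d[:2]
print('shift',Rt.T@(tgt-o['eef_pos'])/.05)
```

```text
edge [ 0.53661161 -0.04697018  0.11      ] [ 0.45963958 -0.18622959  0.11      ] 0.15911592781066958
heading -118.93048469603158 grasp [ 0.48748313 -0.13585444  0.11      ]
pin bend,ball [0.52898091 0.20054185 0.17      ] [0.43966332 0.20769883 0.17      ] 0.08960387759247523
foot [[0.573, 0.257, 0.012], [0.56, 0.131, 0.012], [0.454, 0.142, 0.012], [0.466, 0.268, 0.012]] [0.51348139 0.19963482 0.012     ]
shift [-10.0755908   -9.03961329  -0.15372141]
```

drive_tool:
  rows:
    - {"dx": -10.08, "dy": -9.04, "dz": -0.2, "wz": 19.6}
    - {"dx": -10.08, "dy": -9.04, "dz": -0.2, "wz": 19.6}
    - {"dx": -10.08, "dy": -9.04, "dz": -0.2, "wz": 19.6}
    - {"dx": -10.08, "dy": -9.04, "dz": -0.2, "wz": 19.6}
    - {"dx": -10.08, "dy": -9.04, "dz": -0.2, "wz": 19.6}
    - {"dx": -10.08, "dy": -9.04, "dz": -0.2, "wz": 19.6}
    - {"dx": -10.08, "dy": -9.04, "dz": -0.2, "wz": 19.6}
    - {"dx": -10.08, "dy": -9.04, "dz": -0.2, "wz": 19.6}
    - {"dx": -10.08, "dy": -9.04, "dz": -0.2, "wz": 19.6}
    - {"dx": -10.08, "dy": -9.04, "dz": -0.2, "wz": 19.6}
    - {"dx": -10.08, "dy": -9.04, "dz": -0.2, "wz": 19.6}
    - {"dx": -10.08, "dy": -9.04, "dz": -0.2, "wz": 19.6}
    - {"dx": -10.08, "dy": -9.04, "dz": -0.2, "wz": 19.6}
    - {"dx": -10.08, "dy": -9.04, "dz": -0.2, "wz": 19.6}
    - {"dx": -10.08, "dy": -9.04, "dz": -0.2, "wz": 19.6}
    - {"dx": -10.08, "dy": -9.04, "dz": -0.2, "wz": 19.6}
    - {"dx": -10.08, "dy": -9.04, "dz": -0.2, "wz": 19.6}
    - {"dx": -10.08, "dy": -9.04, "dz": -0.2, "wz": 19.6}

```text
invalid input at $.rows[0]: expected keys dx, dy, dz, wx, wy, wz, hand
```

Run:
```python
from h import *
C,im=shot('wrist','w1.png');o=bot.get_obs();print(o['clock'],o['eef_pos'],R.from_quat(o['tool_rot']).as_matrix().round(3).tolist())
for t in('bracket','hole_row','steel_blocks'):
    print(t,[(round(r['score'],2),np.round(r['extent']).tolist()) for r in bot.look_for('wrist',t)])
```

```text
0.55 [0.17931318 0.46674336 0.24231058] [[-0.933, 0.359, 0.0], [0.359, 0.933, -0.0], [-0.0, 0.0, -1.0]]
bracket []
hole_row []
steel_blocks []
```

View pics/w1.png

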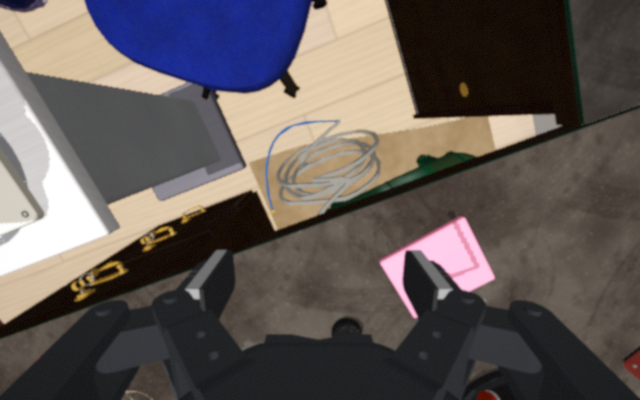

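The move was refused because every row needs all the keys. The picture only shows the start view, with the pink stand at (437,265).

drive_tool:
  rows:
    - {"dx": -10.08, "dy": -9.04, "dz": -0.2, "wx": 0, "wy": 0, "wz": 19.6, "hand": 85}
    - {"dx": -10.08, "dy": -9.04, "dz": -0.2, "wx": 0, "wy": 0, "wz": 19.6, "hand": 85}
    - {"dx": -10.08, "dy": -9.04, "dz": -0.2, "wx": 0, "wy": 0, "wz": 19.6, "hand": 85}
    - {"dx": -10.08, "dy": -9.04, "dz": -0.2, "wx": 0, "wy": 0, "wz": 19.6, "hand": 85}
    - {"dx": -10.08, "dy": -9.04, "dz": -0.2, "wx": 0, "wy": 0, "wz": 19.6, "hand": 85}
    - {"dx": -10.08, "dy": -9.04, "dz": -0.2, "wx": 0, "wy": 0, "wz": 19.6, "hand": 85}
    - {"dx": -10.08, "dy": -9.04, "dz": -0.2, "wx": 0, "wy": 0, "wz": 19.6, "hand": 85}
    - {"dx": -10.08, "dy": -9.04, "dz": -0.2, "wx": 0, "wy": 0, "wz": 19.6, "hand": 85}
    - {"dx": -10.08, "dy": -9.04, "dz": -0.2, "wx": 0, "wy": 0, "wz": 19.6, "hand": 85}
    - {"dx": -10.08, "dy": -9.04, "dz": -0.2, "wx": 0, "wy": 0, "wz": 19.6, "hand": 85}
    - {"dx": -10.08, "dy": -9.04, "dz": -0.2, "wx": 0, "wy": 0, "wz": 19.6, "hand": 85}
    - {"dx": -10.08, "dy": -9.04, "dz": -0.2, "wx": 0, "wy": 0, "wz": 19.6, "hand": 85}
    - {"dx": -10.08, "dy": -9.04, "dz": -0.2, "wx": 0, "wy": 0, "wz": 19.6, "hand": 85}
    - {"dx": -10.08, "dy": -9.04, "dz": -0.2, "wx": 0, "wy": 0, "wz": 19.6, "hand": 85}
    - {"dx": -10.08, "dy": -9.04, "dz": -0.2, "wx": 0, "wy": 0, "wz": 19.6, "hand": 85}
    - {"dx": -10.08, "dy": -9.04, "dz": -0.2, "wx": 0, "wy": 0, "wz": 19.6, "hand": 85}
    - {"dx": -10.08, "dy": -9.04, "dz": -0.2, "wx": 0, "wy": 0, "wz": 19.6, "hand": 85}
    - {"dx": -10.08, "dy": -9.04, "dz": -0.2, "wx": 0, "wy": 0, "wz": 19.6, "hand": 85}

```text
clock: 2.5
eef_pos: [0.4873, -0.1348, 0.2525]
tool_rot: [0.861, 0.508, 0.0, -0.0]
ft_force: [-0.2, -0.4, 0.5]
grip_width: 0.085
grasp_force: 0.0
```

Run:
```python
from h import *
C,im=shot('wrist','w2.png');o=bot.get_obs();print(o['clock'],o['eef_pos'],R.from_quat(o['tool_rot']).as_matrix().round(3).tolist())
for t in('bracket','hole_row','steel_blocks'):
    print(t,[(round(r['score'],2),np.round(r['extent']).tolist()) for r in bot.look_for('wrist',t)])
```

```text
2.55 [ 0.48737363 -0.13480381  0.25259027] [[0.483, 0.875, 0.0], [0.875, -0.483, 0.0], [0.0, 0.0, -1.0]]
bracket [(0.68, [321.0, 160.0, 35.0, 166.0])]
hole_row [(0.88, [318.0, 160.0, 34.0, 167.0])]
steel_blocks [(0.87, [320.0, 162.0, 35.0, 170.0])]
```

View pics/w2.png

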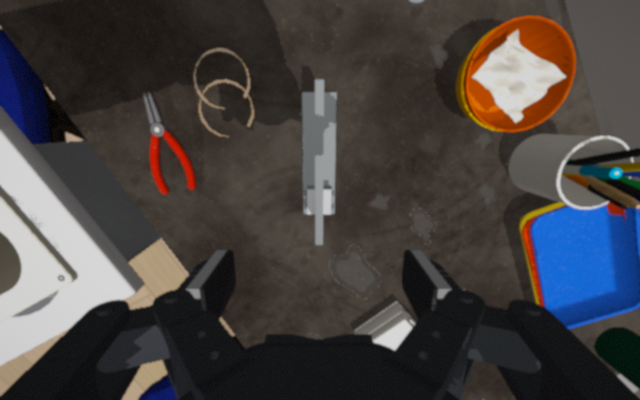

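Run:
```python
from h import *
C=cam('wrist')
a=onz(C,(319.5,79),.11);b=onz(C,(319,245),.11);d=(b-a)/np.linalg.norm(b-a)
print(a,b,np.linalg.norm(b-a),np.degrees(np.arctan2(d[1],d[0])))
f0,f1=onz(C,(319.5,91),.008),onz(C,(319,217),.008);print('foot mid',(f0+f1)/2,f0,f1)
o=bot.get_obs();Rt=R.from_quat(o['tool_rot']).as_matrix()
for w in((a+b)/2,):
  g=w+.024*d; g[2]=.089; print('shift u',Rt.T@(g-o['eef_pos'])/.05, g)
```

```text
[ 0.5407783  -0.04178601  0.11      ] [ 0.46262279 -0.18216601  0.11      ] 0.16066993688185954 -119.1065460089801
foot mid [ 0.5011627  -0.11373488  0.008     ] [ 0.5411942  -0.04199876  0.008     ] [ 0.46113121 -0.185471    0.008     ]
shift u [0.06233289 0.01944536 3.27260047] [ 0.4900261  -0.13294521  0.089     ]
```

drive_tool:
  rows:
    - {"dx": 0.06, "dy": 0.02, "dz": 1, "wx": 0, "wy": 0, "wz": 0, "hand": 60}
    - {"dx": 0.06, "dy": 0.02, "dz": 1.8, "wx": 0, "wy": 0, "wz": 0, "hand": 60}
    - {"dx": 0.06, "dy": 0.02, "dz": 2.5, "wx": 0, "wy": 0, "wz": 0, "hand": 60}
    - {"dx": 0.06, "dy": 0.02, "dz": 3, "wx": 0, "wy": 0, "wz": 0, "hand": 60}
    - {"dx": 0.06, "dy": 0.02, "dz": 3.27, "wx": 0, "wy": 0, "wz": 0, "hand": 60}
    - {"dx": 0.06, "dy": 0.02, "dz": 3.27, "wx": 0, "wy": 0, "wz": 0, "hand": 60}
    - {"dx": 0.06, "dy": 0.02, "dz": 3.27, "wx": 0, "wy": 0, "wz": 0, "hand": 0}
    - {"dx": 0.06, "dy": 0.02, "dz": 3.27, "wx": 0, "wy": 0, "wz": 0, "hand": 0}
    - {"dx": 0.06, "dy": 0.02, "dz": 3.27, "wx": 0, "wy": 0, "wz": 0, "hand": 0}
    - {"dx": 0.06, "dy": 0.02, "dz": 3.27, "wx": 0, "wy": 0, "wz": 0, "hand": 0}
    - {"dx": 0.06, "dy": 0.02, "dz": 3.27, "wx": 0, "wy": 0, "wz": 0, "hand": 0}
    - {"dx": 0.06, "dy": 0.02, "dz": 3.27, "wx": 0, "wy": 0, "wz": 0, "hand": 0}
    - {"dx": 0.06, "dy": 0.02, "dz": 3.27, "wx": 0, "wy": 0, "wz": 0, "hand": 0}
    - {"dx": 0.06, "dy": 0.02, "dz": 3.27, "wx": 0, "wy": 0, "wz": 0, "hand": 0}
    - {"dx": 0.06, "dy": 0.02, "dz": 3.27, "wx": 0, "wy": 0, "wz": 0, "hand": 0}
    - {"dx": 0.06, "dy": 0.02, "dz": 3.27, "wx": 0, "wy": 0, "wz": 0, "hand": 0}

```text
clock: 4.3
eef_pos: [0.4905, -0.1339, 0.0897]
tool_rot: [0.862, 0.507, 0.001, 0.0]
ft_force: [-0.6, 0.7, 5.8]
grip_width: 0.0069
grasp_force: 60.8
```

drive_tool:
  rows:
    - {"dx": 0, "dy": 0, "dz": -0.3, "wx": 0, "wy": 0, "wz": 0, "hand": 0}
    - {"dx": 0, "dy": 0, "dz": -0.9, "wx": 0, "wy": 0, "wz": 0, "hand": 0}
    - {"dx": 0, "dy": 0, "dz": -1.6, "wx": 0, "wy": 0, "wz": 0, "hand": 0}
    - {"dx": 0, "dy": 0, "dz": -2.3, "wx": 0, "wy": 0, "wz": 0, "hand": 0}
    - {"dx": 0.2, "dy": -0.2, "dz": -3.0, "wx": 0, "wy": 0, "wz": -0.2, "hand": 0}
    - {"dx": 0.6, "dy": -0.6, "dz": -3.6, "wx": 0, "wy": 0, "wz": -0.5, "hand": 0}
    - {"dx": 1.1, "dy": -1.1, "dz": -4.0, "wx": 0, "wy": 0, "wz": -1, "hand": 0}
    - {"dx": 1.6, "dy": -1.6, "dz": -4.2, "wx": 0, "wy": 0, "wz": -1.5, "hand": 0}
    - {"dx": 2.1, "dy": -2.1, "dz": -4.2, "wx": 0, "wy": 0, "wz": -2, "hand": 0}
    - {"dx": 2.6, "dy": -2.6, "dz": -4.2, "wx": 0, "wy": 0, "wz": -2.5, "hand": 0}
    - {"dx": 3.1, "dy": -3.1, "dz": -4.2, "wx": 0, "wy": 0, "wz": -3, "hand": 0}
    - {"dx": 3.6, "dy": -3.6, "dz": -4.2, "wx": 0, "wy": 0, "wz": -3.5, "hand": 0}
    - {"dx": 4.1, "dy": -4.1, "dz": -4.2, "wx": 0, "wy": 0, "wz": -4, "hand": 0}
    - {"dx": 4.6, "dy": -4.55, "dz": -4.2, "wx": 0, "wy": 0, "wz": -4.4, "hand": 0}
    - {"dx": 5.0, "dy": -4.9, "dz": -4.2, "wx": 0, "wy": 0, "wz": -4.7, "hand": 0}
    - {"dx": 5.1, "dy": -5.02, "dz": -4.2, "wx": 0, "wy": 0, "wz": -4.72, "hand": 0}
    - {"dx": 5.1, "dy": -5.02, "dz": -3.7, "wx": 0, "wy": 0, "wz": -4.72, "hand": 0}
    - {"dx": 5.1, "dy": -5.02, "dz": -3.1, "wx": 0, "wy": 0, "wz": -4.72, "hand": 0}
    - {"dx": 5.1, "dy": -5.02, "dz": -2.6, "wx": 0, "wy": 0, "wz": -4.72, "hand": 0}
    - {"dx": 5.1, "dy": -5.02, "dz": -2.25, "wx": 0, "wy": 0, "wz": -4.72, "hand": 0}

```text
clock: 6.3
eef_pos: [0.3927, 0.2095, 0.1984]
tool_rot: [0.74, 0.673, -0.002, -0.0]
ft_force: [-0.5, -0.0, -3.8]
grip_width: 0.0073
grasp_force: 59.3
```

drive_tool:
  rows:
    - {"dx": 0, "dy": 0, "dz": 0, "wx": 0, "wy": 0, "wz": 0, "hand": 0}
    - {"dx": 0, "dy": 0, "dz": 0, "wx": 0, "wy": 0, "wz": 0, "hand": 0}

```text
clock: 6.5
eef_pos: [0.3939, 0.2104, 0.201]
tool_rot: [0.74, 0.673, -0.001, -0.0]
ft_force: [0.4, 0.1, -5.0]
grip_width: 0.0072
grasp_force: 59.3
```

Run:
```python
from h import *
o=bot.get_obs();print(o['clock'],o['eef_pos'],R.from_quat(o['tool_rot']).as_matrix().round(4).tolist(),o['grip_width'],o['ft_force'],o['ft_torque'])
C,im=shot('wrist','w3.png');S,s=shot('side','s3.png');T,t=shot('top','t3.png')
Rt=R.from_quat(o['tool_rot']).as_matrix()
tt=o['eef_pos']
hole=tt+Rt@np.array([.0006,0,.0317]);print('hole',hole)
print('hole px side',proj(S,hole),'ball pred side',proj(S,[.4379,.2068,.17]),'bend',proj(S,[.5285,.198,.17]))
w=im[:,:,::-1]; a=cv2.resize(w[0:260,150:490],None,fx=1.15,fy=1.15)
sc=cv2.resize(s[110:240,260:400,::-1],None,fx=2.2,fy=2.2,interpolation=2); tc=cv2.resize(t[150:230,230:370,::-1],None,fx=2.8,fy=2.8,interpolation=2)
O=np.zeros((600,800,3),np.uint8);O[:a.shape[0],:a.shape[1]]=a;O[:tc.shape[0],400:400+tc.shape[1]]=tc[:,:400];O[305:305+sc.shape[0],:sc.shape[1]]=sc
sc2=cv2.resize(s[140:220,290:380,::-1],None,fx=4.3,fy=4.3,interpolation=2);O[250:250+344,400:787]=sc2[:344,:387]
cv2.imwrite('pics/m3.png',O)
```

```text
6.5 [0.3939068  0.21038261 0.20097926] [[0.095, 0.9955, -0.0015], [0.9955, -0.095, -0.0011], [-0.0012, -0.0014, -1.0]] 0.00715640499993149 [ 0.42576247  0.14709699 -4.99163384] [ 0.04790462  0.01281906 -0.03045977]
hole [0.39391565 0.21094629 0.1692786 ]
hole px side [[297.86776688 165.96528047]] ball pred side [[313.13924733 163.66245463]] bend [[343.67405781 159.57788661]]
```

View pics/m3.png

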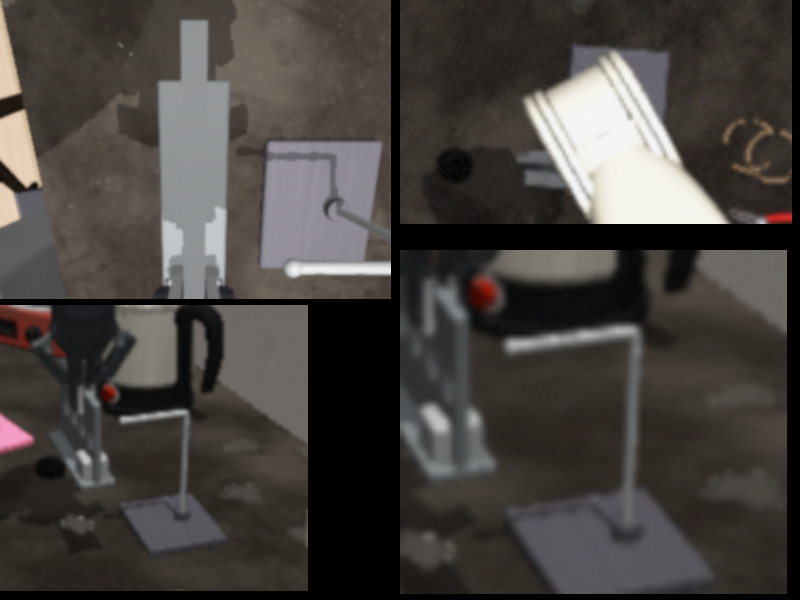

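Run:
```python
from h import *
C=cam('wrist');w=cv2.imread('pics/w3.png');g=w.min(2)
o=bot.get_obs();Rt=R.from_quat(o['tool_rot']).as_matrix()
tt=o['eef_pos'];hole=tt+Rt@np.array([.0006,0,.0317])
for c in list(range(396,420,3))+[440,480,520,560]:
    col=g[222:246,c].astype(float);k=np.where(col>190)[0]
    if len(k): 
        uv=(c,222+k.mean());P=onz(C,uv,.17);print(uv,len(k),P.round(4),'tool mm rel hole',(Rt.T@(P-hole)*1000).round(1))
```

```text
(402, np.float64(234.5)) 10 [0.4475 0.2096 0.17  ] tool mm rel hole [ 2.8 52.2  0.9]
(405, np.float64(234.0)) 11 [0.4494 0.2098 0.17  ] tool mm rel hole [ 3.1 54.1  0.9]
(408, np.float64(234.0)) 11 [0.4512 0.2096 0.17  ] tool mm rel hole [ 3.1 55.9  0.9]
(411, np.float64(233.5)) 8 [0.4531 0.2098 0.17  ] tool mm rel hole [ 3.4 57.8  0.9]
(414, np.float64(233.5)) 8 [0.4549 0.2096 0.17  ] tool mm rel hole [ 3.4 59.6  0.9]
(417, np.float64(233.5)) 8 [0.4568 0.2094 0.17  ] tool mm rel hole [ 3.4 61.5  0.9]
(440, np.float64(233.5)) 8 [0.471 0.208 0.17 ] tool mm rel hole [ 3.4 75.8  1. ]
(480, np.float64(233.5)) 8 [0.4957 0.2056 0.17  ] tool mm rel hole [  3.4 100.6   1. ]
(520, np.float64(233.5)) 8 [0.5204 0.2032 0.17  ] tool mm rel hole [  3.3 125.4   1.1]
```

The mosaic shows the bracket gripped level. In the wrist view the steel pin's ball is at about (405,234), 53 mm ahead of the hole and 3 mm to the tool's +x. In the side view the ball is at (316,162). I'll insert now.

drive_tool:
  rows:
    - {"dx": 0.06, "dy": 0.2, "dz": 0, "wx": 0, "wy": 0, "wz": 0, "hand": 0}
    - {"dx": 0.06, "dy": 0.45, "dz": 0, "wx": 0, "wy": 0, "wz": 0, "hand": 0}
    - {"dx": 0.06, "dy": 0.65, "dz": 0, "wx": 0, "wy": 0, "wz": 0, "hand": 0}
    - {"dx": 0.06, "dy": 0.75, "dz": 0, "wx": 0, "wy": 0, "wz": 0, "hand": 0}
    - {"dx": 0.06, "dy": 0.85, "dz": 0, "wx": 0, "wy": 0, "wz": 0, "hand": 0}
    - {"dx": 0.06, "dy": 0.95, "dz": 0, "wx": 0, "wy": 0, "wz": 0, "hand": 0}
    - {"dx": 0.06, "dy": 1.05, "dz": 0, "wx": 0, "wy": 0, "wz": 0, "hand": 0}
    - {"dx": 0.06, "dy": 1.15, "dz": 0, "wx": 0, "wy": 0, "wz": 0, "hand": 0}
    - {"dx": 0.06, "dy": 1.2, "dz": 0, "wx": 0, "wy": 0, "wz": 0, "hand": 0}
    - {"dx": 0.06, "dy": 1.2, "dz": 0, "wx": 0, "wy": 0, "wz": 0, "hand": 0}
    - {"dx": 0.06, "dy": 1.2, "dz": 0, "wx": 0, "wy": 0, "wz": 0, "hand": 0}

```text
clock: 7.75
eef_pos: [0.454, 0.2082, 0.2012]
tool_rot: [0.74, 0.673, -0.0, -0.0]
ft_force: [-0.2, -0.6, -5.1]
grip_width: 0.007
grasp_force: 59.3
```

Run:
```python
from h import *
o=bot.get_obs();print(o['clock'],o['eef_pos'],o['grip_width'],o['ft_force'],o['ft_torque'])
C,im=shot('wrist','w4.png');S,s=shot('side','s4.png')
a=cv2.resize(im[100:290,150:500,::-1],None,fx=1.1,fy=1.1)
sc=cv2.resize(s[120:230,270:370,::-1],None,fx=4,fy=4,interpolation=2)
O=np.zeros((450,800,3),np.uint8);O[:a.shape[0],:a.shape[1]]=a;O[:440,395:795]=sc
cv2.imwrite('pics/m4.png',O)
```

```text
7.75 [0.4540378  0.20822743 0.20124995] 0.007045055323445507 [-0.23131323 -0.57681275 -5.11208963] [-0.02751774 -0.01496822 -0.06303284]
```

View pics/m4.png

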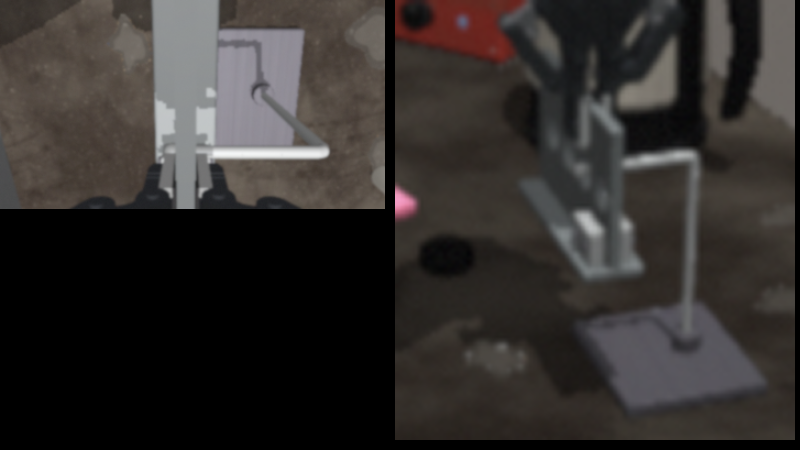

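The pin goes through the third hole with no contact force. In the wrist crop the ball shows just left of the plate at (165,150), and in the side crop the pin leaves the plate at (625,160). I'll go 22 mm deeper, then lower until the pin carries the weight.

drive_tool:
  rows:
    - {"dx": 0, "dy": 0.15, "dz": 0, "wx": 0, "wy": 0, "wz": 0, "hand": 0}
    - {"dx": 0, "dy": 0.3, "dz": 0, "wx": 0, "wy": 0, "wz": 0, "hand": 0}
    - {"dx": 0, "dy": 0.42, "dz": 0, "wx": 0, "wy": 0, "wz": 0, "hand": 0}
    - {"dx": 0, "dy": 0.45, "dz": 0.04, "wx": 0, "wy": 0, "wz": 0, "hand": 0}
    - {"dx": 0, "dy": 0.45, "dz": 0.08, "wx": 0, "wy": 0, "wz": 0, "hand": 0}
    - {"dx": 0, "dy": 0.45, "dz": 0.12, "wx": 0, "wy": 0, "wz": 0, "hand": 0}
    - {"dx": 0, "dy": 0.45, "dz": 0.14, "wx": 0, "wy": 0, "wz": 0, "hand": 0}
    - {"dx": 0, "dy": 0.45, "dz": 0.14, "wx": 0, "wy": 0, "wz": 0, "hand": 0}
    - {"dx": 0, "dy": 0.45, "dz": 0.14, "wx": 0, "wy": 0, "wz": 0, "hand": 0}

```text
clock: 8.75
eef_pos: [0.4765, 0.2062, 0.1944]
tool_rot: [0.74, 0.673, -0.0, 0.0]
ft_force: [0.9, -0.6, -5.2]
grip_width: 0.0071
grasp_force: 59.3
```

drive_tool:
  rows:
    - {"dx": 0, "dy": 0, "dz": 0.02, "wx": 0, "wy": 0, "wz": 0, "hand": 0}
    - {"dx": 0, "dy": 0, "dz": 0.02, "wx": 0, "wy": 0, "wz": 0, "hand": 0}
    - {"dx": 0, "dy": 0, "dz": 0.02, "wx": 0, "wy": 0, "wz": 0, "hand": 0}

```text
clock: 9.05
eef_pos: [0.4766, 0.2062, 0.1933]
tool_rot: [0.74, 0.673, 0.0, 0.0]
ft_force: [0.2, 0.6, -4.9]
grip_width: 0.0074
grasp_force: 59.4
```

drive_tool:
  rows:
    - {"dx": 0, "dy": 0, "dz": 0.02, "wx": 0, "wy": 0, "wz": 0, "hand": 0}
    - {"dx": 0, "dy": 0, "dz": 0.03, "wx": 0, "wy": 0, "wz": 0, "hand": 0}
    - {"dx": 0, "dy": 0, "dz": 0.03, "wx": 0, "wy": 0, "wz": 0, "hand": 0}

```text
clock: 9.35
eef_pos: [0.4767, 0.2062, 0.1921]
tool_rot: [0.74, 0.673, 0.0, 0.0]
ft_force: [-0.3, -0.5, -3.0]
grip_width: 0.0071
grasp_force: 59.7
```

drive_tool:
  rows:
    - {"dx": 0, "dy": 0, "dz": 0.01, "wx": 0, "wy": 0, "wz": 0, "hand": 0}
    - {"dx": 0, "dy": 0, "dz": 0.01, "wx": 0, "wy": 0, "wz": 0, "hand": 0}
    - {"dx": 0, "dy": 0, "dz": 0.01, "wx": 0, "wy": 0, "wz": 0, "hand": 0}

```text
clock: 9.65
eef_pos: [0.4768, 0.2062, 0.1919]
tool_rot: [0.74, 0.673, 0.0, 0.0]
ft_force: [-1.0, -0.6, 0.9]
grip_width: 0.007
grasp_force: 60.3
```

drive_tool:
  rows:
    - {"dx": 0, "dy": 0, "dz": 0, "wx": 0, "wy": 0, "wz": 0, "hand": 9}
    - {"dx": 0, "dy": 0, "dz": 0, "wx": 0, "wy": 0, "wz": 0, "hand": 11}
    - {"dx": 0, "dy": 0, "dz": 0, "wx": 0, "wy": 0, "wz": 0, "hand": 13}
    - {"dx": 0, "dy": 0, "dz": 0, "wx": 0, "wy": 0, "wz": 0, "hand": 16}
    - {"dx": 0, "dy": 0, "dz": 0, "wx": 0, "wy": 0, "wz": 0, "hand": 20}
    - {"dx": 0, "dy": 0, "dz": 0, "wx": 0, "wy": 0, "wz": 0, "hand": 25}
    - {"dx": 0, "dy": 0, "dz": 0, "wx": 0, "wy": 0, "wz": 0, "hand": 30}
    - {"dx": 0, "dy": 0, "dz": 0, "wx": 0, "wy": 0, "wz": 0, "hand": 35}
    - {"dx": 0, "dy": 0, "dz": 0, "wx": 0, "wy": 0, "wz": 0, "hand": 40}
    - {"dx": 0, "dy": 0, "dz": 0, "wx": 0, "wy": 0, "wz": 0, "hand": 40}
    - {"dx": 0, "dy": 0, "dz": 0, "wx": 0, "wy": 0, "wz": 0, "hand": 40}

```text
clock: 10.75
eef_pos: [0.4766, 0.2061, 0.1913]
tool_rot: [0.74, 0.673, 0.0, -0.0]
ft_force: [-0.3, -0.4, -0.1]
grip_width: 0.04
grasp_force: 0.0
```

Run:
```python
from h import *
o=bot.get_obs();print(o['clock'],o['eef_pos'],o['grip_width'],o['ft_force'],o['ft_torque'])
C,im=shot('wrist','w5.png');S,s=shot('side','s5.png')
a=cv2.resize(im[100:290,150:500,::-1],None,fx=1.1,fy=1.1)
sc=cv2.resize(s[120:230,270:370,::-1],None,fx=4,fy=4,interpolation=2)
O=np.zeros((450,800,3),np.uint8);O[:a.shape[0],:a.shape[1]]=a;O[:440,395:795]=sc
cv2.imwrite('pics/m5.png',O)
```

```text
10.75 [0.47661166 0.20614448 0.19132231] 0.03996642551791547 [-0.29924078 -0.35337496 -0.14998223] [-0.02974324  0.03161029  0.02281045]
```

View pics/m5.png

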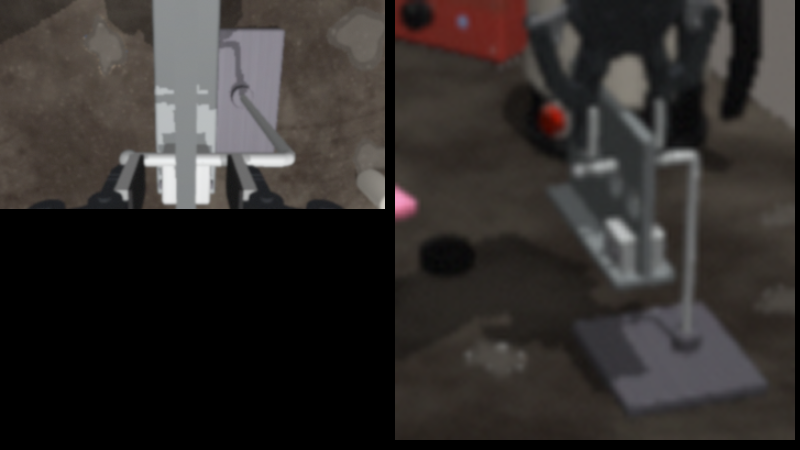

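The bracket hangs on the pin about midway along it, and the open fingers are clear on both sides (wrist crop: pin from (125,158) to (290,158), plate at 185). I'll withdraw straight up and let it settle.

drive_tool:
  rows:
    - {"dx": 0, "dy": 0, "dz": -0.15, "wx": 0, "wy": 0, "wz": 0, "hand": 40}
    - {"dx": 0, "dy": 0, "dz": -0.4, "wx": 0, "wy": 0, "wz": 0, "hand": 40}
    - {"dx": 0, "dy": 0, "dz": -0.8, "wx": 0, "wy": 0, "wz": 0, "hand": 40}
    - {"dx": 0, "dy": 0, "dz": -1.3, "wx": 0, "wy": 0, "wz": 0, "hand": 40}
    - {"dx": 0, "dy": 0, "dz": -1.9, "wx": 0, "wy": 0, "wz": 0, "hand": 40}
    - {"dx": 0, "dy": 0, "dz": -2.5, "wx": 0, "wy": 0, "wz": 0, "hand": 40}
    - {"dx": 0, "dy": 0, "dz": -2.8, "wx": 0, "wy": 0, "wz": 0, "hand": 40}
    - {"dx": 0, "dy": 0, "dz": -2.8, "wx": 0, "wy": 0, "wz": 0, "hand": 40}
    - {"dx": 0, "dy": 0, "dz": -2.8, "wx": 0, "wy": 0, "wz": 0, "hand": 40}
    - {"dx": 0, "dy": 0, "dz": -2.8, "wx": 0, "wy": 0, "wz": 0, "hand": 40}
    - {"dx": 0, "dy": 0, "dz": -2.8, "wx": 0, "wy": 0, "wz": 0, "hand": 40}
    - {"dx": 0, "dy": 0, "dz": -2.8, "wx": 0, "wy": 0, "wz": 0, "hand": 40}
    - {"dx": 0, "dy": 0, "dz": -2.8, "wx": 0, "wy": 0, "wz": 0, "hand": 40}
    - {"dx": 0, "dy": 0, "dz": -2.8, "wx": 0, "wy": 0, "wz": 0, "hand": 40}
    - {"dx": 0, "dy": 0, "dz": -2.8, "wx": 0, "wy": 0, "wz": 0, "hand": 40}
    - {"dx": 0, "dy": 0, "dz": -2.8, "wx": 0, "wy": 0, "wz": 0, "hand": 40}
    - {"dx": 0, "dy": 0, "dz": -2.8, "wx": 0, "wy": 0, "wz": 0, "hand": 40}
    - {"dx": 0, "dy": 0, "dz": -2.8, "wx": 0, "wy": 0, "wz": 0, "hand": 40}
    - {"dx": 0, "dy": 0, "dz": -2.8, "wx": 0, "wy": 0, "wz": 0, "hand": 40}
    - {"dx": 0, "dy": 0, "dz": -2.8, "wx": 0, "wy": 0, "wz": 0, "hand": 40}

```text
clock: 12.85
eef_pos: [0.4766, 0.2061, 0.3313]
tool_rot: [0.74, 0.673, 0.0, 0.0]
ft_force: [0.0, 0.0, -0.6]
grip_width: 0.0401
grasp_force: 0.0
```

Run:
```python
from h import *
o=bot.get_obs();print(o['clock'],o['eef_pos'])
ims=[bot.camera('side').astype(int) for _ in range(10)]
w=[im[130:200,300:370] for im in ims]
print([round(np.abs(x-w[0]).mean(),2) for x in w[1:]])
s=ims[-1].astype(np.uint8);im=bot.camera('wrist')
a=cv2.resize(im[:,150:500,::-1],None,fx=1.1,fy=1.1)
sc=cv2.resize(s[120:230,270:370,::-1],None,fx=4,fy=4,interpolation=2)
O=np.zeros((450,800,3),np.uint8);O[:a.shape[0],:a.shape[1]]=a;O[:440,395:795]=sc
cv2.imwrite('pics/m6.png',O)
```

```text
12.85 [0.47662232 0.20612769 0.33133231]
[np.float64(0.68), np.float64(0.67), np.float64(0.68), np.float64(0.67), np.float64(0.67), np.float64(0.67), np.float64(0.66), np.float64(0.67), np.float64(0.66)]
```

View pics/m6.png

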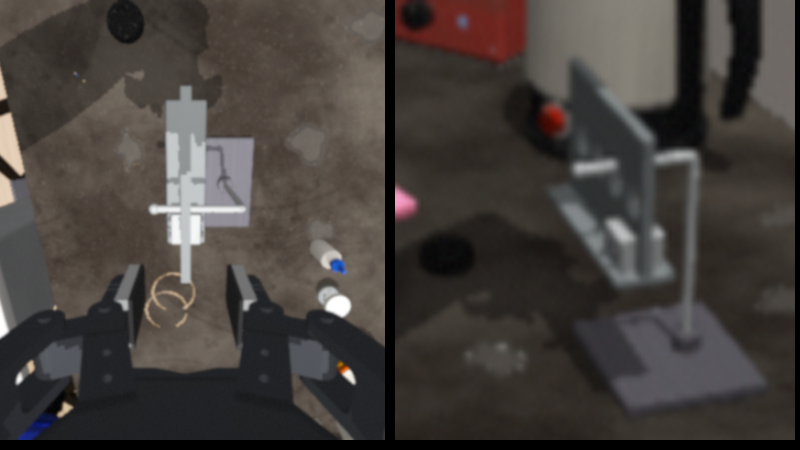

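The side and wrist views show the bracket hanging level and still on the steel pin, with the gripper clear above it. I'll hand it in.

```bash
python3 -c "
from workcell import bot
print(bot.job_done())"
```

```text
the job is handed in; nothing more can be done
None
```

The bracket hangs still and level, foot down, on the steel stand's pin through its x = +24 mm hole, with the gripper clear; I handed the job in at about 13.4 s (no verdict was returned).

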